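Start the clamp knob on a filter cartridge's clamp

TASK

Two cartridge clamps stand on the bench; the knob of the one that holds the gas filter cartridge is sitting on top of its thread. Turn that knob backwards (anticlockwise from above) with a light downward push until it clicks down, then, still down, turn it forwards (clockwise) about a sixth of a turn so that the thread is cleanly started, and let go. Leave the empty clamp's knob alone.

Things in the scene. Friction and masses are not known exactly. Their poses are not given: they have to be found in the camera images.
- filter_clamp: Fixed clamp that holds the lying white gas filter cartridge (38 x 123 mm, top at 54 mm); its twin is empty; either may be left or right. Base plate 130 x 105 mm, steel strap 26 mm wide along x, top at 62 mm, black T-knob on its end. Origin on the bench under the knob's axis; x towards the cartridge, z up. A dowel (6 mm across, 4 high) on the strap, 36 mm from the axis, marks the thread's start.
- filter_knob_grip (a point): On the knob's axis at mid-height of its grip bar (14 mm thick, 52 long, 26 high, one end pointed to 33 mm from the axis); x along the bar to the point, z up. Hub below 34 mm across. Height over bench 99 mm standing high, 92.5 mm clicked down. Captive, does not lift off. Loose over the start it sinks by its weight (80 g); a gripping hand holds it up, so must go down with it.
- filter_knob (a joint): Knob angle, rad, growing clockwise from above (forwards); 0 with the pointed end over the dowel. Starts at 0.45 to 0.85 on top of the thread, whose edge is at 0.25: from 0.1 back to the stop at -0.5 the knob can go down 6.5 mm. Turned forwards when down it runs level under the thread and cannot rise; when high it only slides on top. Stop at 1.6. Turning takes about 0.05 N m.
- spare_knob_point (a point): Pointed end of the empty clamp's knob bar, 33 mm from that knob's axis and 99 mm above the bench: not to be moved.

How it is judged (in metres and radians):
On the way:
1. the filter clamp's knob is turned back to the thread's start and has clicked down (value of joint filter_knob below 0.25 rad and z of filter_knob_grip in the frame of filter_clamp below 0.095 m), for 0.1 s.
At the end, for the whole second after the job is handed in: The filter clamp's knob is down (its grip point less than 95 mm above the bench) and turned forwards under the thread, joint above 0.4 rad; the empty clamp's knob point is within 10 mm of where it was (value of joint filter_knob above 0.4 rad and z of filter_knob_grip in the frame of filter_clamp below 0.095 m and distance of spare_knob_point from where it was at the start of the episode below 0.01 m); the robot touches nothing.
It fails at once if the empty clamp's knob is turned or pushed (distance of spare_knob_point from where it was at the start of the episode above 0.01 m).
It also fails if it takes over 35 s, if anything falls off the work surface, if the arm or the gripper's body presses on something with over 40 N, if the wrist force passes 120 N, or if a joint passes its speed limit or range.

ROBOT

A 6-joint arm with a two-finger parallel gripper is mounted at the origin on a cart in front of the work surface, level with it; the furniture and walls round the work are solid. World frame = base frame: x ahead of the robot, y to its left, z up, the work surface at z = 0. Lengths are in mm, angles in rad, forces in N, time in s.
With the tool pointing down it reaches from about 275 to 750 mm from the base axis. Payload 10.2 kg.
Tool frame: the origin (TCP) lies between the finger pads; the fingertips stand 22 mm ahead of it and the grasp point (between the pads) lies 3 mm ahead of it (ctrl.nose_length is the distance from the TCP to the fingertips, in mm); z points along the fingers, y is the line along which they close (so a half turn about z gives the same grasp; the last joint's range is limited). The gripper opens to 85 mm and grips with 20 to 120 N. Pads are 22 mm wide; open, the fingers measure 114 mm over their backs; the gripper's body (76 mm by 85 mm) begins 54 mm behind the grasp point. The pads swing forward as they close: fully open they stand 13 mm farther back than shut.
Start: joints at [1.048, 0.313, 1.498, -0, 1.331, -0.223], TCP at [155.061, 501.585, 253.294] pointing down, gripper open.
Joint ranges: [-2.94, 2.94], [-0.97, 2.17], [0.19, 2.56], [-1.23, 4.37], [0.02, 3.11], [-2.88, 2.88]. Speed limits (rad/s): [2.39, 2.39, 3.01, 3.14, 3.14, 3.14].

INTERFACE

Orientations are given as a unit quaternion [w, x, y, z].
In Python, from rig import sense, imaging, ctrl gives the robot as it stands. The module is installed in compiled form; this text tells all that it offers.
- The arm moves only by the tool apply_moves, never from a script. Its argument "commands" is a list of rows, each a list of 5 numbers: the gripper command: -1 is fully open, 1 is shut, values between are in proportion, then the shift along the tool's x, y, z in mm, then the turn about the tool's z in degrees. A call has 1 to 20 rows; each row shifts and turns the commanded pose from where the row before left it, along the tool's axes as they then stand; what a row does not reach is not made up. A row lasts 1/8 s, in which the tool goes at most 62.5 mm and 10.7 degrees, less where a joint would pass 70% of its speed; a pose out of reach is approached as far as the arm can. A call is refused whole if a number of a shift passes 62.5 or a number of a turn 10.7, either way. A call with a gripper value outside its range is refused whole. The fingers move at their own pace and stop on an object; "newtons" is the grip in N (left out, the last holds). Time passes only in rows, so rows that do not move let the fingers close. It gives the time, the measured TCP pose, the force, the opening and the grip force at its end, in the units of the state.
- sense(): the state, without advancing time (a new reading comes with each control period).
- imaging.capture(name): name is "scene" or "top" or "wrist"; returns the picture (480x640x3 uint8, blue, green, red); there is no depth.
- imaging.calibration(name): a dict with "camera_matrix" (3x3 intrinsics, pixels), "world_to_cam" (4x4, takes a point from world to camera coordinates). Camera axes: x right, y up, looking along -z (the intrinsics and any distortion apply to the point x, -y, -z); pixel columns grow to the right and rows downward; lengths in mm; the calibration is good to about 2 mm. A picture is of the moment at which its call begins: read the wrist's pose just before it. calibration takes no time and is no camera call; for the wrist camera it gives the pose at the moment of the call.
- ctrl.finish_job(): hands the job in; it is judged then, once.
The state is a dict: "time_s": time; "joints": joint angles; "dq": joint speeds; "tau": joint torques, N m; "eef_pos": TCP position; "ee_rot": TCP orientation; "force": force on the tool from outside, world axes, zero at the start; "wrist_torque": the same for the moment, N m; "grip_width": opening from 0.0 (shut) to 1.0 (fully open); "grip_force": force on a finger pad.
Only numpy, scipy, OpenCV 4.12 (cv2) and the standard library are available. Lean on these libraries where they do the work, as an engineer would, in place of code of your own. Each camera call takes 0.05 s, during which the arm holds its last target. There are 200 camera calls.

## Working session

There is one attempt and no reset: what is moved stays moved. The work goes in short steps, Python scripts to look and compute and a tool call to move; the robot and the scene stay as the last step left them, time stands still between calls to the robot, and variables do not carry over. Pictures are saved under pics/ and viewed, at most 10 in all, crops included, and the job is handed in when it is done.

Besides the shell and the picture viewer there is one more tool, called after "Emit:" as name(argument=value, ...), one argument or row to a line, values as JSON. apply_moves: Moves the arm, as the interface text tells. Its arguments: {"type":"object","properties":{"commands":{"type":"array","items":{"type":"array","items":{"type":"number"}}},"newtons":{"type":"number"}},"required":["commands"]}

```bash
mkdir -p pics
python3 - <<'E'
from rig import sense, imaging, ctrl
import cv2
s=sense(); print(s)
for n in("scene","top"):
    cv2.imwrite(f"pics/{n}0.png",imaging.capture(n)); c=imaging.calibration(n); print(n,{k:v for k,v in c.items()})
E
```

```text
{'time_s': 0.0, 'joints': array([ 1.04756849e+00,  3.13429851e-01,  1.49845525e+00,  2.42607200e-06,
        1.33098527e+00, -2.23370145e-01]), 'dq': array([ 1.17577138e-03, -2.96898635e-04,  6.08155519e-04, -1.74769354e-03,
       -7.77492861e-05,  5.21764915e-04]), 'tau': array([-5.58795891e-04, -4.12274802e+01, -2.59731728e+01, -3.08347435e-04,
        4.38948919e-03, -7.44614226e-06]), 'eef_pos': array([154.95333389, 501.3677597 , 252.73852517]), 'ee_rot': array([-2.34081953e-04,  1.49368033e-01,  9.88781463e-01, -5.94430624e-04]), 'force': array([0.51035526, 0.39212956, 0.82565493]), 'wrist_torque': array([ 0.00587335, -0.02405281, -0.00798417]), 'grip_force': 0.0, 'grip_width': 1.000774332371877}
scene {'camera_matrix': array([[557.26961989,   0.        , 325.31444827],
       [  0.        , 557.26961989, 234.79454171],
       [  0.        ,   0.        ,   1.        ]]), 'world_to_cam': array([[ 4.72494815e-01, -8.81221724e-01,  1.40329329e-02,
        -9.70032441e+01],
       [ 6.67265506e-01,  3.68086652e-01,  6.47509816e-01,
        -4.11301592e+02],
       [-5.75765052e-01, -2.96581339e-01,  7.61927893e-01,
        -6.04805980e+02],
       [ 0.00000000e+00,  0.00000000e+00,  0.00000000e+00,
         1.00000000e+00]])}
top {'camera_matrix': array([[467.69066693,   0.        , 321.54376058],
       [  0.        , 467.69066693, 234.5765985 ],
       [  0.        ,   0.        ,   1.        ]]), 'world_to_cam': array([[ 2.56202556e-02, -9.99611580e-01, -1.09677719e-02,
         1.16685823e+02],
       [ 9.92481864e-01,  2.41209702e-02,  1.19991365e-01,
        -4.64542242e+02],
       [-1.19680205e-01, -1.39595242e-02,  9.92714350e-01,
        -8.82498017e+02],
       [ 0.00000000e+00,  0.00000000e+00,  0.00000000e+00,
         1.00000000e+00]])}
```

View pics/top0.png

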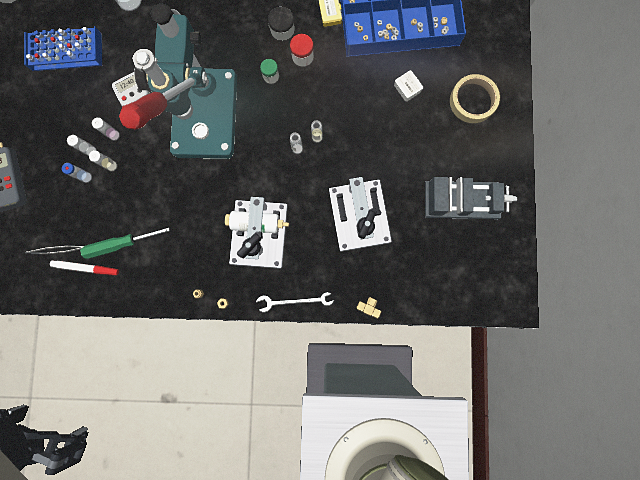

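View pics/scene0.png

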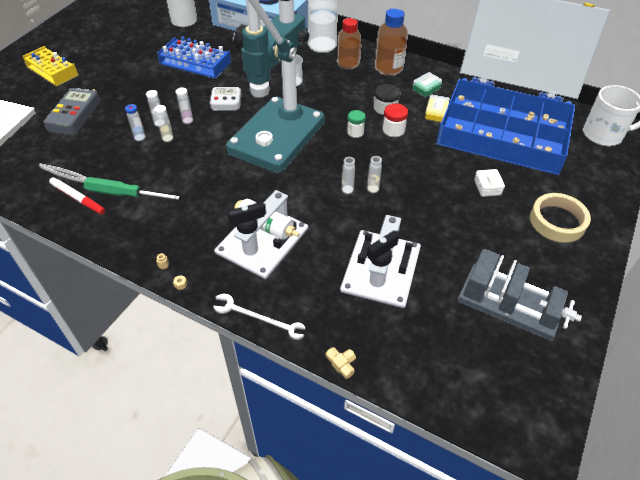

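The filter clamp is the left one (top ~(255,235), scene ~(262,235)); the empty one is at top ~(360,215). I'll zoom in on the filter clamp.

```bash
cat > h.py <<'E'
import numpy as np
from rig import imaging
def ray(n,uv,c=None):
    c=c or imaging.calibration(n); K=c["camera_matrix"]; T=c["world_to_cam"]
    d=np.linalg.solve(K,[*uv,1.]); d=d*[1,-1,-1]; R=T[:3,:3]
    return -R.T@T[:3,3], R.T@d
def atz(n,uv,z,c=None):
    o,d=ray(n,uv,c); return o+d*(z-o[2])/d[2]
E
python3 - <<'E'
import cv2,numpy as np
from h import *
a=cv2.imread("pics/top0.png")[185:280,215:295]; b=cv2.imread("pics/scene0.png")[185:280,205:315]
f=lambda i,s:cv2.resize(i,None,fx=s,fy=s,interpolation=cv2.INTER_CUBIC)
A=f(a,4);B=f(b,4);print(A.shape,B.shape)
cv2.imwrite("pics/crop0.png",np.hstack([A,B]))
print(atz("top",(250,243),99),atz("scene",(248,215),99))
E
```

```text
(380, 320, 3) (380, 440, 3)
[434.64735911 255.30145622  99.        ] [425.70701035 253.52565055  99.        ]
```

View pics/crop0.png

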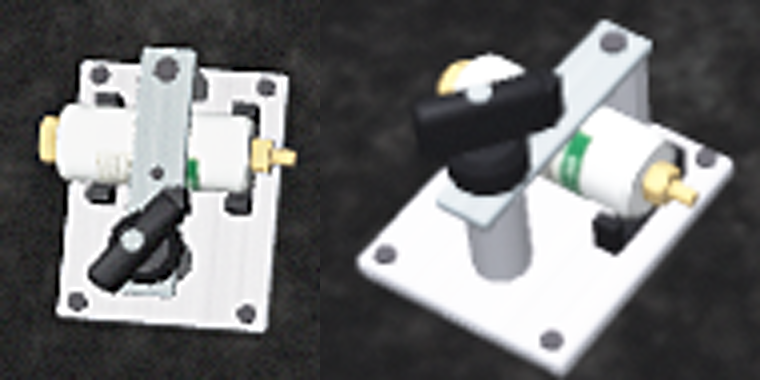

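Run:
```python
from h import *
from rig import sense
from scipy.spatial.transform import Rotation as Ro
print("axis top",atz("top",(247.75,244.5),112),"scene",atz("scene",(245,208),112))
d=atz("top",(254.25,228.25),66);b=atz("top",(256.75,202),65); print("dowel",d,"bolt",b)
f=atz("top",(215+93/4,185+284/4),112);p=atz("top",(215+182/4,185+196/4),112)
print("bar",f,p,np.arctan2(*(p-f)[[1,0]]),"strap",np.arctan2(*(b-d)[[1,0]]))
a=atz("top",(247.75,244.5),112); print("axis->dowel",np.linalg.norm((d-a)[:2]),np.arctan2(*(d-a)[[1,0]]))
s=sense();R=Ro.from_quat(s["ee_rot"],scalar_first=True).as_matrix();print(R.round(3))
c=imaging.calibration("wrist");print(-c["world_to_cam"][:3,:3].T@c["world_to_cam"][:3,3]-s["eef_pos"],s["time_s"])
```

```text
axis top [430.60655809 256.98735355 112.        ] scene [426.13524584 257.77966126 112.        ]
dowel [465.85019383 254.07937478  66.        ] bolt [516.07442216 251.65767549  65.        ]
bar [409.850471   272.84580724 112.        ] [449.8331573  235.20213609 112.        ] -0.7552755640951582 strap -0.04818043404607398
axis->dowel 35.36340199981145 -0.08232426465479083
[[-0.955  0.295 -0.001]
 [ 0.295  0.955 -0.001]
 [ 0.    -0.001 -1.   ]]
[-70.67375641  22.63300357 121.668902  ] 0.1
```

Emit:
apply_moves(
  commands=[
    [-1,-14,-6,0,0],
    [-1,-28,-12.7,0,0],
    [-1,-28,-12.7,0,0],
    [-1,-28,-12.7,0,0],
    [-1,-28,-12.7,0,0],
    [-1,-28,-12.7,0,0],
    [-1,-28,-12.7,0,0],
    [-1,-28,-12.7,0,0],
    [-1,-28,-12.7,0,0],
    [-1,-28,-12.7,0,0],
    [-1,-28,-12.7,0,0],
    [-1,-26,-12.7,0,0],
    [-1,-14,-6.5,0,0],
    [-1,0,0,16,6.5],
    [-1,0,0,16,6.5],
    [-1,0,0,16,6.5],
    [-1,0,0,15,6.5],
    [-1,0,0,0,0],
  ],
  newtons=20,
)

```text
time_s: 2.35
eef_pos: [428.7, 257.3, 189.6]
ee_rot: [-0.001, 0.367, 0.93, -0.001]
force: [-0.4, 0.3, 0.8]
grip_width: 1.001
grip_force: 0.0
```

```bash
cat >> h.py <<'E'
def state():
    from rig import sense
    from scipy.spatial.transform import Rotation as Ro
    s=sense();R=Ro.from_quat(s["ee_rot"],scalar_first=True).as_matrix()
    return s,R
E
python3 - <<'E'
from h import *
import cv2,pickle
s,R=state();c=imaging.calibration("wrist");im=imaging.capture("wrist")
cv2.imwrite("pics/w1.png",im);pickle.dump((s,R,c),open("w1.pkl","wb"))
print(s["time_s"],s["eef_pos"],R.round(3),s["joints"])
E
```

```text
2.35 [428.66425096 257.29411778 189.56535131] [[-0.73   0.683 -0.002]
 [ 0.683  0.73  -0.001]
 [ 0.001 -0.002 -1.   ]] [ 3.05803684e-01  3.20283710e-01  1.66280777e+00  1.64411805e-05
  1.16067504e+00 -5.12588426e-01]
```

View pics/w1.png

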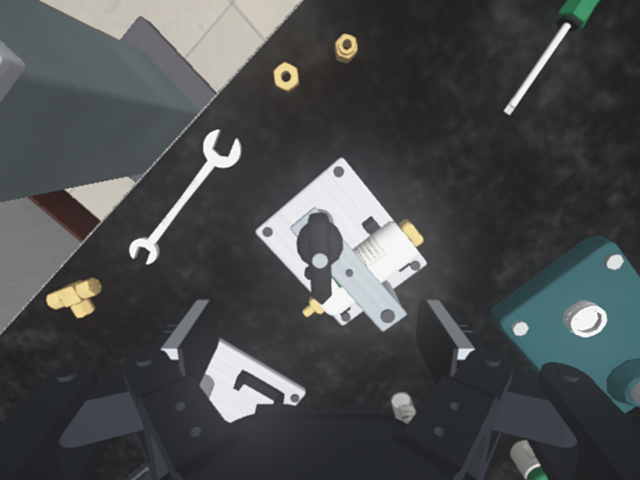

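The wrist view shows the cap of the filter knob at (320,261), bar from about (317,215) down to the point (322,312), dowel at (349,272), fingers straddling it.

Run:
```python
from h import *
import pickle,cv2
s,R,c=pickle.load(open("w1.pkl","rb"))
print("cap",atz("wrist",(320,261),112,c),"dowel",atz("wrist",(349,272),66,c),"bolt",atz("wrist",(388,316),65,c))
im=cv2.imread("pics/w1.png")[200:330,280:360]; m=(im.max(2)<60).astype(np.uint8)
cv2.imwrite("pics/c2.png",cv2.resize(np.hstack([im,cv2.merge([m*255]*3)]),None,fx=4,fy=4,interpolation=cv2.INTER_CUBIC))
```

```text
cap [429.74306104 259.26145849 112.        ] dowel [464.4862238  258.10102032  66.        ] bolt [515.38585845 255.49508637  65.        ]
```

View pics/c2.png

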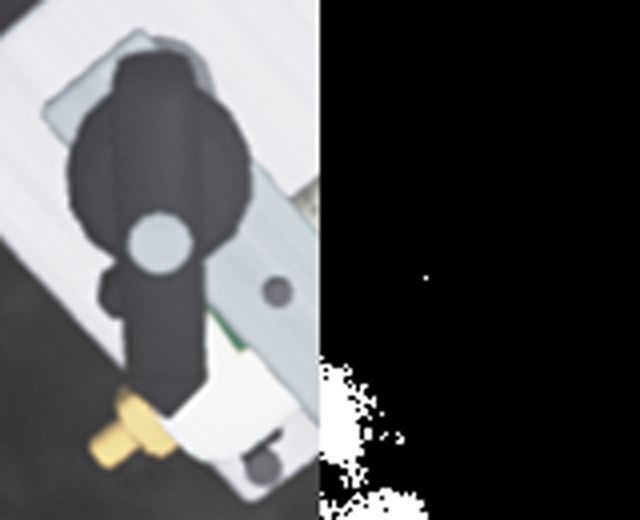

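Emit:
apply_moves(
  commands=[
    [-1,0.2,1.1,10,-1.5],
    [-1,0,0,20,0],
    [-1,0,0,20,0],
    [-1,0,0,18,0],
    [-1,0,0,10.5,0],
    [-1,0,0,0,0],
    [0.5,0,0,0,0],
    [1,0,0,0,0],
    [1,0,0,0,0],
    [1,0,0,0,0],
    [1,0,0,0,0],
    [1,0,0,0,0],
    [1,0,0,0,0],
  ],
  newtons=20,
)

```text
time_s: 4.03
eef_pos: [429.7, 258.3, 111.8]
ee_rot: [-0.0, 0.356, 0.935, -0.0]
force: [-2.0, -1.9, 2.6]
grip_width: 0.156
grip_force: 24.3
```

Emit:
apply_moves(
  commands=[
    [1,0,0,0.5,-3],
    [1,0,0,0.5,-5],
    [1,0,0,0,-5],
    [1,0,0,0,-5],
    [1,0,0,0,-5],
    [1,0,0,0,-5],
    [1,0,0,0,-4],
  ],
)

```text
time_s: 4.9
eef_pos: [429.8, 258.7, 110.7]
ee_rot: [-0.0, 0.083, 0.997, 0.0]
force: [-1.0, -0.5, -1.3]
grip_width: 0.156
grip_force: 23.6
```

Emit:
apply_moves(
  commands=[
    [1,0,0,0,-4],
    [1,0,0,0,-4],
    [1,0,0,0,-4],
    [1,0,0,1,-1],
    [1,0,0,1,0],
    [1,0,0,1,0],
    [1,0,0,1,0],
    [1,0,0,0,0],
  ],
)

```text
time_s: 5.9
eef_pos: [429.8, 258.7, 106.8]
ee_rot: [0.0, -0.029, 1.0, 0.0]
force: [-1.8, 5.3, -0.4]
grip_width: 0.162
grip_force: 23.5
```

Run:
```python
from h import *
s,R=state();print(s["force"],s["wrist_torque"],s["eef_pos"],R[:2,0],np.arctan2(-R[1,0],-R[0,0]))
```

```text
[-1.80187224  5.29471164 -0.39797463] [0.87785796 0.28757145 0.06086062] [429.79894032 258.69353858 106.75238596] [-0.99832963 -0.05777502] 0.05780721059436227
```

Emit:
apply_moves(
  commands=[
    [1,0,0,1,0],
    [1,0,0,1,0],
    [1,0,0,0.8,0],
    [1,0,0,0.5,0],
    [1,0,0,0,0],
    [1,0,0,0,0],
  ],
)

```text
time_s: 6.65
eef_pos: [430.1, 258.7, 105.6]
ee_rot: [0.001, -0.029, 1.0, 0.0]
force: [-9.9, 1.4, 21.3]
grip_width: 0.158
grip_force: 26.7
```

Run:
```python
from h import *
import cv2
for n,(a,b,c,d) in dict(scene=(180,285,200,315),top=(185,280,215,295)).items():
    im=imaging.capture(n); cv2.imwrite(f"pics/{n}3.png",im); globals()[n]=cv2.resize(im[a:b,c:d],None,fx=4,fy=4,interpolation=cv2.INTER_CUBIC)
w=imaging.capture("wrist")
cv2.imwrite("pics/w3.png",w)
o=cv2.imread("pics/scene0.png")[180:285,200:315]
cv2.imwrite("pics/c3.png",cv2.resize(np.hstack([cv2.resize(o,(460,420)),scene]),(790,361)))
s,R=state();print(s["force"],s["wrist_torque"],s["eef_pos"])
```

```text
[-9.86260502  0.94970065 20.98839754] [0.23869626 1.59278996 0.05777193] [430.11507068 258.69204898 105.58850293]
```

View pics/c3.png

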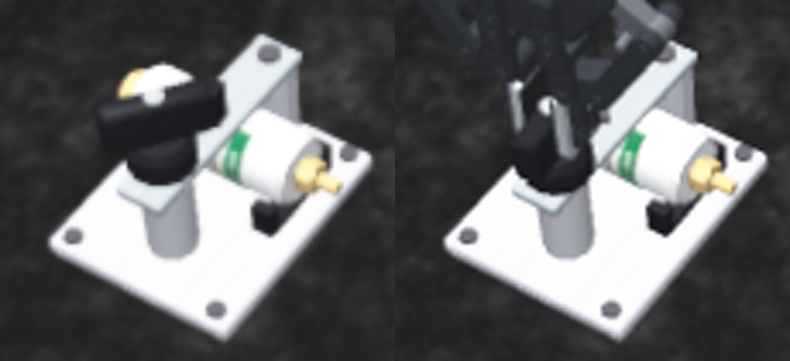

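View pics/w3.png

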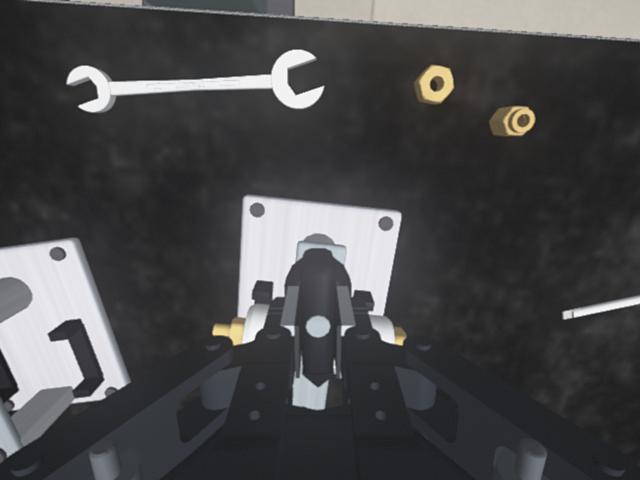

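The knob's cap moved about 2.4 px lower in the scene picture, (245.1,207.9) to (244.3,210.3). A 6.5 mm drop should give about 2.8 px, and the tool has gone down 6.2 mm to a firm floor, so it has clicked down. Next I relieve the push and turn it forwards.

Emit:
apply_moves(
  commands=[
    [1,0,0,-0.8,0],
    [1,0,0,-0.6,2],
    [1,0,0,0,5],
    [1,0,0,0,5],
    [1,0,0,0,5],
    [1,0,0,0,5],
    [1,0,0,0,5],
    [1,0,0,0,5],
    [1,0,0,0,5],
    [1,0,0,0,5],
    [1,0,0,0,5],
    [1,0,0,0,5],
    [1,0,0,0,2],
    [1,0,0,0,0],
  ],
)

```text
time_s: 8.55
eef_pos: [429.7, 258.0, 105.7]
ee_rot: [0.0, 0.428, 0.904, -0.001]
force: [-6.0, -1.7, 10.3]
grip_width: 0.158
grip_force: 25.1
```

Emit:
apply_moves(
  commands=[
    [1,0,0,-1,0],
    [1,0,0,-1,0],
    [1,0,0,0,0],
  ],
)

```text
time_s: 8.93
eef_pos: [429.6, 258.0, 106.6]
ee_rot: [-0.0, 0.428, 0.904, -0.001]
force: [-2.0, -2.2, -1.0]
grip_width: 0.157
grip_force: 23.5
```

Emit:
apply_moves(
  commands=[
    [0.4,0,0,0,0],
    [0,0,0,0,0],
    [-0.5,0,0,0,0],
    [-1,0,0,0,0],
    [-1,0,0,0,0],
    [-1,0,0,0,0],
    [-1,0,0,0,0],
    [-1,0,0,-10,0],
    [-1,0,0,-20,0],
    [-1,0,0,-30,0],
    [-1,0,0,-30,0],
    [-1,0,0,-30,0],
    [-1,0,0,-10,0],
    [-1,0,0,0,0],
  ],
)

```text
time_s: 10.68
eef_pos: [429.8, 258.5, 236.9]
ee_rot: [0.0, 0.428, 0.904, 0.0]
force: [-0.1, -0.0, 0.1]
grip_width: 1.002
grip_force: 0.0
```

Run:
```python
from h import *
import cv2
f=lambda i,s:cv2.resize(i,None,fx=s,fy=s,interpolation=cv2.INTER_CUBIC)
sc=imaging.capture("scene");s,R=state();c=imaging.calibration("wrist");w=imaging.capture("wrist");cv2.imwrite("pics/w4.png",w)
import pickle;pickle.dump((s,R,c),open("w4.pkl","wb"))
p=np.array([430,258,112,1]);q=c["world_to_cam"]@p;k=c["camera_matrix"]@[q[0],-q[1],-q[2]];u,v=(k[:2]/k[2]).astype(int);print(u,v,s["eef_pos"],s["force"],s["time_s"])
A=f(cv2.imread("pics/scene0.png")[190:255,215:290],3.5);B=f(sc[190:255,215:290],3.5);C=f(w[v-65:v+65,u-65:u+65],3.5)
H=max(A.shape[0]*2,C.shape[0]);o=np.zeros((H,A.shape[1]+C.shape[1],3),np.uint8)
o[:A.shape[0],:A.shape[1]]=A;o[A.shape[0]:2*A.shape[0],:A.shape[1]]=B;o[:C.shape[0],A.shape[1]:]=C
cv2.imwrite("pics/c4.png",o);print(o.shape,A.shape)
for n,i in(("old",cv2.imread("pics/scene0.png")),("new",sc)):
    g=i[200:218,235:256].min(2).astype(float);m=np.where(g>110,g,0);yy,xx=np.mgrid[200:218,235:256];print(n,(m*xx).sum()/m.sum(),(m*yy).sum()/m.sum(),(m>0).sum())
```

```text
316 241 [429.53195882 258.37677928 236.1652015 ] [ 0.03947612  0.25763635 -0.13974286] 10.725
(456, 717, 3) (228, 262, 3)
old 244.42564601103862 203.82614149523332 145
new 245.2880652335063 205.0761834162872 204
```

View pics/c4.png

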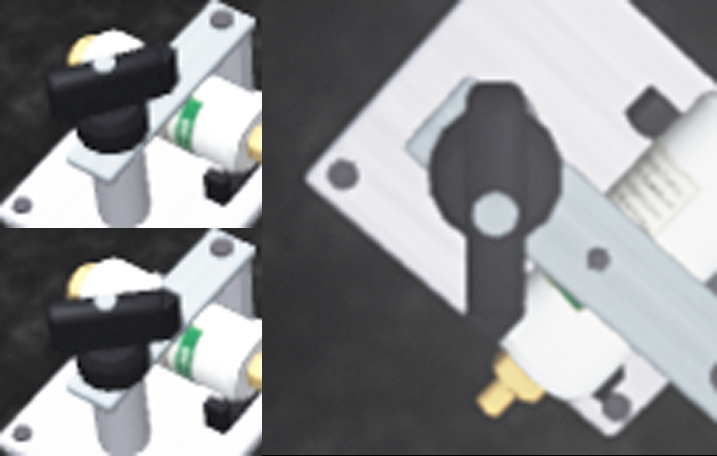

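After release, the bar sits at a knob angle of about 0.84 rad. Its cap is 2.9 px lower in the scene crop (y 63 to 73 at 3.5x), which is about 6.5 mm, so it's down. The gripper is clear.

```bash
python3 -c "
from rig import ctrl
print(ctrl.finish_job())"
```

```text
the job is handed in; nothing more can be done
None
```

I turned the filter clamp's knob back until it clicked down, then forwards about a sixth of a turn to roughly 0.84 rad, still down by the camera measurement. I let go, left the empty clamp's knob alone, and handed the job in at about 10.7 s; the hand-in returned no verdict.

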